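# Press the coaster pallet down and slide it under the drag spring

### The arm

A 7-joint arm with a two-finger parallel gripper is mounted at the origin on the work surface. World frame = base frame: x ahead of the robot, y to its left, z up, the work surface at z = 0. Lengths are in m, angles in rad, forces in N, time in s.
With the tool pointing down it reaches from about 0.35 to 0.775 m from the base axis. Payload 3.1 kg.
Tool frame: the origin (TCP) lies at the very end of the fingers, on their centre line; the grasp point (between the pads) lies 19 mm behind it; z points along the fingers, y is the direction in which the jaws open and shut (so a half turn about z gives the same grasp; the last joint's range is limited). The gripper opens to 85 mm and grips with 20 to 120 N. Pads are 22 mm wide; open, the fingers measure 114 mm over their backs; the gripper's body (76 mm by 85 mm) begins 54 mm behind the grasp point. The pads swing forward as they close: fully open they stand 13 mm farther back than shut.
Start: joints at [-1.299, 0.311, 0.014, 1.512, -0.004, 1.319, -0.027], TCP at [0.17, 0.523, 0.231] pointing down, gripper open.
Joint ranges: [-2.7, 2.7], [-0.3, 1.91], [-1.27, 1.3], [0.12, 2.57], [-1.44, 4.58], [0.2, 2.03], [-3.05, 3.05]. Speed limits (rad/s): [2.79, 2.79, 3.14, 3.14, 3.14, 3.14, 3.14].

### API

Orientations are given as [roll, pitch, yaw] about the fixed x, y, z axes, in that order (R = Rz(yaw) Ry(pitch) Rx(roll)).
In Python, from cell import * gives the robot as it stands. The module is installed in compiled form; this text tells all that it offers.
- The arm moves only by the shell command python3 -m handwheel 'ROWS'. ROWS is JSON, a list of rows, each an object with "xyz": the shift along the world's x, y, z in mm, a list of three; "angular": the turn, a rotation vector about the world's x, y, z in rad, a list of three; "claw": the closure, from 0 (fully open) to 1 (shut). In form: [{"xyz": [dx, dy, dz], "angular": [ax, ay, az], "claw": claw}, ...]. A call has 1 to 12 rows; each row shifts and turns the commanded pose from where the row before left it; what a row does not reach is not made up. A row lasts 1/8 s, in which the tool goes at most 62.5 mm and 10.7 degrees, less where a joint would pass 70% of its speed; a pose out of reach is approached as far as the arm can. A call with a gripper value outside its range is refused whole. The fingers move at their own pace and stop on an object; the grip force is fixed at half the most. Time passes only in rows, so rows that do not move let the fingers close. It gives the time, the measured TCP pose, the force and the opening at its end, in the units of the state.
- sense(): the state, without advancing time (a new reading comes with each control period).
- get_image(name): name is "scene" or "top" or "wrist"; returns a dict with "img" (480x640x3 uint8, red, green, blue), "z_map" (480x640 float32, m along the optical axis (not along the pixel's ray), 0 where there is no reading), "fx", "fy", "cx", "cy" (pixels), "position" and "attitude" of the camera in the world. Camera axes: x right, y up, looking along -z (the intrinsics and any distortion apply to the point x, -y, -z); pixel columns grow to the right and rows downward; lengths in m; the calibration is good to about 2 mm. A picture is of the moment at which its call begins.
- finish_job(): hands the job in, once; it reports no verdict.
The state is a dict: "clock": time; "joint_pos": joint angles; "qvel": joint speeds; "effort": joint torques, N m; "ee_pos": TCP position; "orientation": TCP orientation; "force": force on the tool from outside, world axes, zero at the start; "moment": the same for the moment, N m; "finger_gap": finger opening in m.
Only numpy, scipy, OpenCV 4.12 (cv2) and the standard library are available. Lean on these libraries where they do the work, as an engineer would, in place of code of your own. Each camera call takes 0.05 s, during which the arm holds its last target. There are 200 camera calls.

### The job

The pink pallet with the black coaster is waiting on the spring-loaded white bed of the aluminium finishing jig. With shut fingertips in the pallet's finger well, press it down against the bed until it clears the dark crossbar, slide it under the bar and the drag spring until it is fully home against the yellow end stop, then let go and move clear so that it stays clamped. Do not pinch or lift the pallet, and leave the jar, cup, spatula and disc mould standing or lying where they are.

Things in the scene. Friction and masses are not known exactly. Their poses are not given: they have to be found in the camera images.
- jig: Fixed aluminium channel, 352 mm long (x -245 to +107 mm) and 128 mm wide. Its x axis is the direction in which the pallet is slid, y across, z up; origin on the work surface under the middle of the crossbar's near face (the one the pallet meets first). Side rails 104 mm apart inside, tops 42 mm above the work surface; open at the -x end.
- bed (a joint): How far the white sprung bed (the channel's floor) is pressed down, m: 0 = up, top 30 mm above the work surface; 0.012 = bottomed. It stays level. Springs push up 8.4 N at 0 plus 0.7 N per mm. The pallet passes under the bar only while this is above 0.007; let go under the bar, the bed lifts it against the bar and clamps it at about 0.007. Bed, rails and pallet are slick (friction 0.25).
- leaf (a joint): Drag spring, rad: two steel tongues 45 mm long, 43 mm either side of the jig's middle line, hinged just behind the crossbar (jig x = 15 mm, 48 mm up) and sloping down to +x. 0 = hanging at rest, tips 31 mm above the work surface; about 0.13 to 0.3 when riding on the pallet's top, on which they press with about 5 N in all.
- pallet: Pink rigid pallet 170 mm long (x), 100 mm wide (y), 18 mm thick, 0.2 to 0.4 kg, loose on the bed between the rails, its x along the jig's x (2 mm play each side). Origin at the centre of its underside. A flush black coaster of 72 mm with a gold rim is inlaid 44 mm ahead (+x) of the origin. Fully home, the origin is at jig x = +10 mm.
- well (a point): Centre of the floor of the pallet's finger well: a pocket open at the top, 44 mm along x, 56 mm along y, 10 mm deep, its floor 8 mm above the pallet's underside; 55 mm behind the pallet's origin (towards -x).
- nose (a point): Middle of the pallet's front top edge, 85 mm ahead of its origin, 18 mm above its underside. Starts 8 to 60 mm short of the crossbar.
- bar (a point): Middle of the lower near edge of the dark steel crossbar that spans the rails: jig x = 0 (the bar ends at x = 12 mm), underside 41 mm and top 55 mm above the work surface. The pallet's top is 48 mm up while the bed is up, so the bar stops it unless it is pressed down.
- stop (a point): Middle of the top edge of the yellow end stop's face, jig x = +95 mm, 42 mm above the work surface; the stop spans the channel.
- jar: Bystander: green glass jar with a metal lid, 64 mm wide, 85 mm high, standing beside the jig; origin at its foot.
- cup: Bystander: milky measuring cup, 60 mm wide, 65 mm high, standing beside the jig; origin at its foot.
- spatula: Bystander: spatula 150 mm long lying beside the jig on the robot's side; origin at its underside.
- disc: Bystander: milky round mould disc, 84 mm wide, 14 mm high, lying beside the jig on the robot's side; origin at its underside.
Things that resemble listed ones, but are neither listed nor needed, are in the scene too. There is more than one size of the pallet; the one meant has the size given above.

How it is judged:
On the way, in this order (a step that is already met when the one before it is completed fails the run):
1. the pallet is pressed down on the sprung bed by the fingers, before it is under the drag spring (value of joint bed above 0.005 m and contact force between the fingers and pallet above 4 N and value of joint leaf below 0.05 rad), for 0.1 s.
2. the fingers slide the pressed pallet under the bar so that it lifts the drag spring (value of joint leaf above 0.1 rad and value of joint bed above 0.005 m and x of nose in the frame of jig above 0.03 m and contact force between the fingers and pallet above 1 N), for 0.1 s.
At the end, for the whole second after the job is handed in: The pallet lies at rest, level and straight in the jig (within 0.06 rad), its front within 5 mm of the end stop, clamped by the bed (pressed 5.5 to 9 mm) under the crossbar with the drag spring riding on it; the robot touches nothing (x of pallet in the frame of jig between 0.005 and 0.014 m and angle between the x axis of pallet and the x axis of jig, either way round below 0.06 rad and angle between pallet's own z axis and vertical below 0.06 rad and value of joint bed between 0.0055 and 0.009 m and value of joint leaf above 0.1 rad and linear speed of pallet below 0.01 m/s).
It fails at once if the pallet is lifted more than 6 mm above where it started, or tipped (z of pallet in the frame of jig above 0.036 m or angle between pallet's own z axis and vertical above 0.15 rad).
It fails at once if a bystander is moved more than 15 mm or knocked over (distance of any of jar, cup, spatula, disc from where it was at the start of the episode above 0.015 m or angle between any of jar, cup's own z axis and vertical above 0.5 rad).
It also fails if it takes over 45 s, if anything falls off the work surface, if the arm or the gripper's body presses on something with over 40 N, if the wrist force passes 120 N, or if a joint passes its speed limit or range.

## Working session

There is one attempt and no reset: what is moved stays moved. The work goes in short steps, Python scripts to look and compute and a shell command to move; the robot and the scene stay as the last step left them, time stands still between calls to the robot, and variables do not carry over. Pictures are saved under pics/ and viewed, about 8 in all and at most 12, crops included, and the job is handed in when it is done.

```bash
mkdir -p pics; cat > h.py <<'E'
from cell import *
import numpy as np, cv2
from scipy.spatial.transform import Rotation as R
def rot(a):
    a=np.array(a,float)
    if a.shape==(3,3): return a
    if a.size==3: return R.from_euler('xyz',a).as_matrix()
    return R.from_quat(a).as_matrix()
def ray(c,u,v):
    d=rot(c['attitude'])@np.array([(u-c['cx'])/c['fx'],-(v-c['cy'])/c['fy'],-1.0]); return np.array(c['position']),d
def plane(c,u,v,z):
    p,d=ray(c,u,v); return p+d*(z-p[2])/d[2]
def depth(c,u,v):
    p,d=ray(c,u,v); return p+d*c['z_map'][int(v),int(u)]
def cloud(c):
    v,u=np.mgrid[:480,:640]; z=c['z_map']
    P=np.stack([(u-c['cx'])/c['fx']*z,-(v-c['cy'])/c['fy']*z,-z],-1)
    return P@rot(c['attitude']).T+np.array(c['position'])
E
python3 - <<'E'
from h import *
for n in('top','scene'):
    c=get_image(n); cv2.imwrite(f'pics/{n}0.png',c['img'][...,::-1]); print(n,{k:c[k] for k in c if k not in('img','z_map')})
    np.save(f'{n}0.npy',c,allow_pickle=True)
print(sense())
E
```

```text
top {'fx': 552.4494084975036, 'fy': 552.4494084975036, 'cx': 309.9231854762771, 'cy': 242.7038417284418, 'position': array([ 0.4728713 , -0.01922302,  1.04028813]), 'attitude': array([ 1.07244738e-01, -7.40109483e-04, -1.57287629e+00])}
scene {'fx': 461.04288075326406, 'fy': 461.04288075326406, 'cx': 319.8290951709671, 'cy': 238.3029147942548, 'position': array([1.08194736, 0.32320378, 0.78697517]), 'attitude': array([0.71916731, 0.01924987, 2.09976656])}
{'clock': 0.1, 'joint_pos': array([-1.2987036 ,  0.31168127,  0.01399695,  1.51289176, -0.00440552,
        1.31916912, -0.02719344]), 'qvel': array([ 2.21718124e-04, -2.85945072e-03,  1.17427796e-03, -4.92485272e-03,
        9.10008183e-04,  7.02059492e-04, -7.54400555e-05]), 'effort': array([ 5.65565533e-04, -3.80856621e+01,  1.46472696e-01, -2.31238747e+01,
        1.22522391e-02,  8.15999665e-03, -3.06420191e-05]), 'ee_pos': array([0.1695567 , 0.52253855, 0.23031216]), 'orientation': array([-3.13947568e+00,  8.53064423e-05,  2.82787797e+00]), 'force': array([ 0.83971514, -0.30717246, -0.40189907]), 'moment': array([0.00388192, 0.01569224, 0.00468337]), 'finger_gap': 0.08530753332663647}
```

View pics/top0.png

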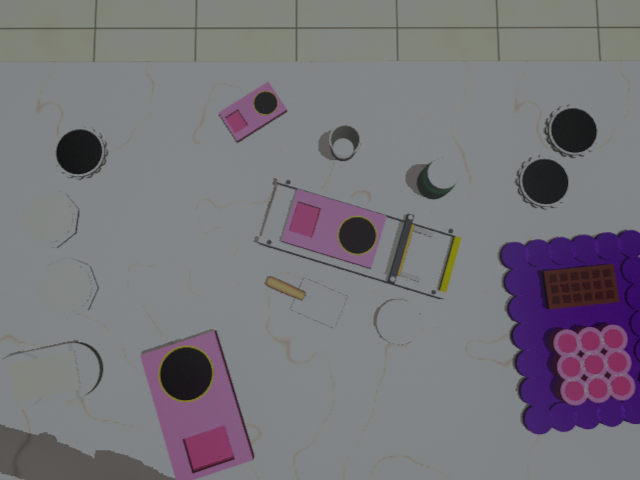

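View pics/scene0.png

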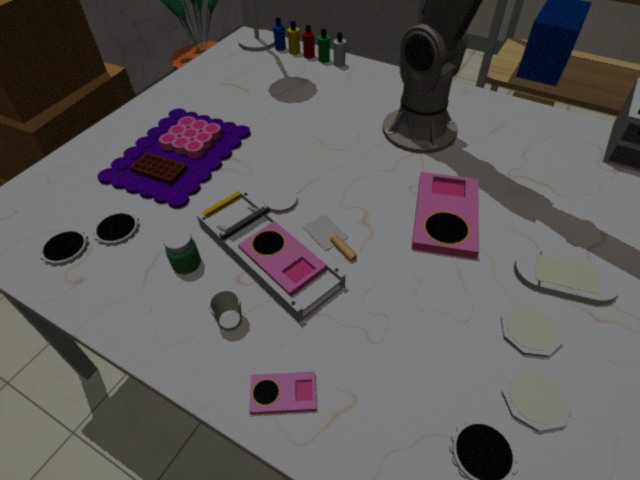

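Top view: the jig is at centre, open end at about (265,212), bar at (401,247) and yellow stop at (451,263). The pallet is at (333,228) with its well at (305,219). The jar (437,177) and cup (344,143) are on the far side; the spatula and disc are on the robot's side.

```bash
python3 - <<'E'
from h import *
for n in('top','scene'):
    c=np.load(f'{n}0.npy',allow_pickle=True).item(); hsv=cv2.cvtColor(c['img'],cv2.COLOR_RGB2HSV)
    roi=np.zeros((480,640),np.uint8); 
    if n=='top': roi[175:305,250:465]=1
    else: roi[185:320,190:350]=1
    H,S,V=[hsv[...,i].astype(int) for i in range(3)]
    def big(m,z,name):
        m=(m&(roi>0)).astype(np.uint8); cs,_=cv2.findContours(m,cv2.RETR_EXTERNAL,cv2.CHAIN_APPROX_NONE)
        k=max(cs,key=cv2.contourArea)
        pts=np.array([plane(c,u,v,z)[:2] for u,v in k[:,0,:].astype(float)])*1000
        (cx,cy),wh,a=cv2.minAreaRect(pts.astype(np.float32)); print(n,name,np.round([cx,cy,*wh,a],1))
    pk=(H>135)&(H<178)&(S>60)
    print('pal hsv',hsv[205,340] if n=='top' else hsv[245,268+20], 'well',hsv[219,305] if n=='top' else hsv[270,298])
    big(pk,.048,'pallet'); big(pk&(S>150),.038,'well'); big((H>20)&(H<35)&(S>150)&(V>80),.042,'stop')
E
```

```text
pal hsv [152  72 131] well [164 130 133]
top pallet [606.  -62.9 168.1 100.3  72.9]Traceback (most recent call last):
  File "<stdin>", line 15, in <module>
  File "<stdin>", line 10, in big
ValueError: max() iterable argument is empty
```

```bash
python3 - <<'E'
from h import *
d=np.array([np.cos(np.radians(-107.1)),np.sin(np.radians(-107.1))]); l=np.array([-d[1],d[0]])
for n in('top','scene'):
    c=np.load(f'{n}0.npy',allow_pickle=True).item(); hsv=cv2.cvtColor(c['img'],cv2.COLOR_RGB2HSV)
    roi=np.zeros((480,640),np.uint8); 
    if n=='top': roi[175:305,250:465]=1
    else: roi[185:320,190:350]=1
    H,S,V=[hsv[...,i].astype(int) for i in range(3)]
    def big(m,z,name):
        m=(m&(roi>0)).astype(np.uint8); cs,_=cv2.findContours(m,cv2.RETR_EXTERNAL,cv2.CHAIN_APPROX_NONE)
        k=max(cs,key=cv2.contourArea)
        pts=np.array([plane(c,u,v,z)[:2] for u,v in k[:,0,:].astype(float)])*1000
        (cx,cy),wh,a=cv2.minAreaRect(pts.astype(np.float32)); s=pts@d; t=pts@l
        print(n,name,np.round([cx,cy,*wh,a],1),'along',np.round([s.min(),s.max()],1),'across',np.round([t.min(),t.max()],1))
    pk=(H>135)&(H<178)&(S>60)
    big(pk,.048,'pallet'); big((H>157)&(H<178)&(S>105),.048,'well')
    big((H>20)&(H<35)&(S>150)&(V>60),.042,'stop'); big((V<75)&(H<135)&(roi*np.arange(640)>375 if n=='top' else (np.arange(640)<275)&(np.arange(480)[:,None]<240)),.055,'bar')
E
```

```text
top pallet [606.  -62.9 168.1 100.3  72.9] along [-202.1  -34. ] across [547.5 647.8]
top well [622.3 -10.5  42.6  54.5  73.1] along [-194.4 -151.7] across [570.7 625.2]
top stop [ 541.8 -273.3   11.9  102.2   72.9] along [ 96.  107.9] across [547.1 649.3]
top bar [ 568.9 -177.2   26.1  129.8   73.6] along [-11.7  15.9] across [531.  660.8]
scene pallet [610.3 -60.3 179.1 102.4  72.9] along [-211.4  -32.3] across [549.8 652.2]
scene well [611.4 -59.4 175.   99.1  72.9] along [-210.5  -35.5] across [552.3 651.5]
scene stop [ 543.2 -272.9   13.2   99.    72.7] along [ 94.5 107.9] across [549.9 648.9]
scene bar [ 572.9 -202.1  117.2  148.3   72.7] along [-34.   83.4] across [533.  681.2]
```

```bash
python3 -m handwheel '[{"xyz":[37.7,-44.4,0],"angular":[0,0,-0.13],"claw":1},{"xyz":[37.7,-44.4,0],"angular":[0,0,-0.13],"claw":1},{"xyz":[37.7,-44.4,0],"angular":[0,0,-0.13],"claw":1},{"xyz":[37.7,-44.4,0],"angular":[0,0,-0.13],"claw":1},{"xyz":[37.7,-44.4,0],"angular":[0,0,-0.13],"claw":1},{"xyz":[37.7,-44.4,0],"angular":[0,0,-0.13],"claw":1},{"xyz":[37.7,-44.4,0],"angular":[0,0,-0.13],"claw":1},{"xyz":[37.7,-44.4,0],"angular":[0,0,-0.13],"claw":1},{"xyz":[37.7,-44.4,0],"angular":[0,0,-0.13],"claw":1},{"xyz":[37.7,-44.4,0],"angular":[0,0,-0.13],"claw":1},{"xyz":[37.7,-44.4,0],"angular":[0,0,-0.13],"claw":1},{"xyz":[37.7,-44.4,0],"angular":[0,0,-0.125],"claw":1}]' && python3 -m handwheel '[{"xyz":[0,0,-40],"angular":[0,0,0],"claw":1},{"xyz":[0,0,-50],"angular":[0,0,0],"claw":1},{"xyz":[0,0,-40],"angular":[0,0,0],"claw":1},{"xyz":[0,0,0],"angular":[0,0,0],"claw":1},{"xyz":[0,0,0],"angular":[0,0,0],"claw":1}]'; python3 - <<'E'
from h import *
c=get_image('wrist'); cv2.imwrite('pics/w1.png',c['img'][...,::-1]); np.save('w1.npy',c,allow_pickle=True); s=sense()
print(s['clock'],s['ee_pos'],s['orientation'],s['force'],s['finger_gap'])
E
```

```text
clock: 1.6
ee_pos: [0.623, -0.0106, 0.2308]
orientation: [-3.141, -0.0, 1.27]
force: [0.3, 1.3, 0.6]
finger_gap: -0.0003
clock: 2.22
ee_pos: [0.6232, -0.0099, 0.1028]
orientation: [3.139, -0.0, 1.273]
force: [-0.4, -0.1, 0.8]
finger_gap: 0.0001
2.275 [ 0.62384311 -0.00995441  0.1036039 ] [ 3.13754418e+00 -8.74679828e-04  1.27297281e+00] [ 0.35083431 -0.83668815  1.36080076] -0.0003404856503267517
```

View pics/w1.png

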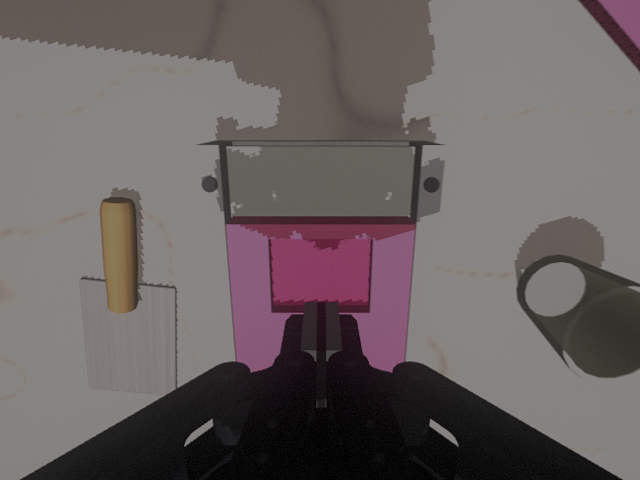

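```bash
python3 - <<'E'
from h import *
c=np.load('w1.npy',allow_pickle=True).item()
d=np.array([np.cos(np.radians(-107.1)),np.sin(np.radians(-107.1))]); l=np.array([-d[1],d[0]])
for n,u,v,z in[('backL',270,239,.048),('backR',371,239,.048),('frontfloorL',272,304,.038),('frontfloorR',369,304,.038),('fronttopL',271,312,.048)]:
    p=plane(c,u,v,z)[:2]*1000; print(n,p.round(1),'s',round(p@d,1),'t',round(p@l,1))
e=sense()['ee_pos'][:2]*1000; print(e@d,e@l)
E
```

```text
backL [602.2  17.8] s -194.1 t 570.3
backR [653.8   1.9] s -194.1 t 624.4
frontfloorL [587.6 -23.4] s -150.4 t 568.5
frontfloorR [642.7 -40.4] s -150.4 t 626.2
fronttopL [588.2 -23.5] s -150.5 t 569.1
-173.92067501484982 599.1918866588624
```

The wrist view shows the well at (270–371, 240–312), directly under the shut tips. Centring is good to about 2 mm, so I'm lowering.

```bash
python3 -m handwheel '[{"xyz":[-1,-3,-30],"angular":[0,0,0],"claw":1},{"xyz":[-1,-3,-25],"angular":[0,0,0],"claw":1},{"xyz":[0,0,-7],"angular":[0,0,0],"claw":1},{"xyz":[0,0,-5],"angular":[0,0,0],"claw":1},{"xyz":[0,0,-3],"angular":[0,0,0],"claw":1},{"xyz":[0,0,0],"angular":[0,0,0],"claw":1}]'; python3 -m handwheel '[{"xyz":[0,0,-2],"angular":[0,0,0],"claw":1},{"xyz":[0,0,-2],"angular":[0,0,0],"claw":1},{"xyz":[0,0,-1],"angular":[0,0,0],"claw":1},{"xyz":[0,0,0],"angular":[0,0,0],"claw":1},{"xyz":[0,0,0],"angular":[0,0,0],"claw":1}]'
```

```text
clock: 3.02
ee_pos: [0.6217, -0.0158, 0.0343]
orientation: [3.138, -0.001, 1.273]
force: [-2.2, -0.1, 7.9]
finger_gap: 0.0002
clock: 3.65
ee_pos: [0.6221, -0.0158, 0.0302]
orientation: [3.138, -0.002, 1.273]
force: [-4.0, -0.5, 11.0]
finger_gap: 0.0001
```

```bash
python3 -m handwheel '[{"xyz":[0,0,-2],"angular":[0,0,0],"claw":1},{"xyz":[0,0,-0.5],"angular":[0,0,0],"claw":1},{"xyz":[0,0,0],"angular":[0,0,0],"claw":1},{"xyz":[-1.5,-4.8,0],"angular":[0,0,0],"claw":1},{"xyz":[-1.5,-4.8,0],"angular":[0,0,0],"claw":1},{"xyz":[-1.5,-4.8,0],"angular":[0,0,0],"claw":1},{"xyz":[-1.5,-4.8,0],"angular":[0,0,0],"claw":1}]'; python3 -m handwheel '[{"xyz":[-1.5,-4.8,0],"angular":[0,0,0],"claw":1},{"xyz":[-1.5,-4.8,0],"angular":[0,0,0],"claw":1},{"xyz":[-1.5,-4.8,0],"angular":[0,0,0],"claw":1},{"xyz":[-1.5,-4.8,0],"angular":[0,0,0],"claw":1},{"xyz":[-1.5,-4.8,0],"angular":[0,0,0],"claw":1},{"xyz":[-1.5,-4.8,0],"angular":[0,0,0],"claw":1}]';python3 - <<'E'
from h import *
c=get_image('scene'); cv2.imwrite('pics/s1.png',cv2.resize(c['img'][170:330,180:380,::-1],None,fx=3.5,fy=3.5))
E
```

```text
clock: 4.53
ee_pos: [0.6186, -0.031, 0.0286]
orientation: [3.134, -0.008, 1.276]
force: [-1.1, 5.1, 11.9]
finger_gap: -0.0
clock: 5.28
ee_pos: [0.6096, -0.0601, 0.0285]
orientation: [3.134, -0.007, 1.276]
force: [-0.8, 4.3, 10.4]
finger_gap: 0.0002
```

View pics/s1.png

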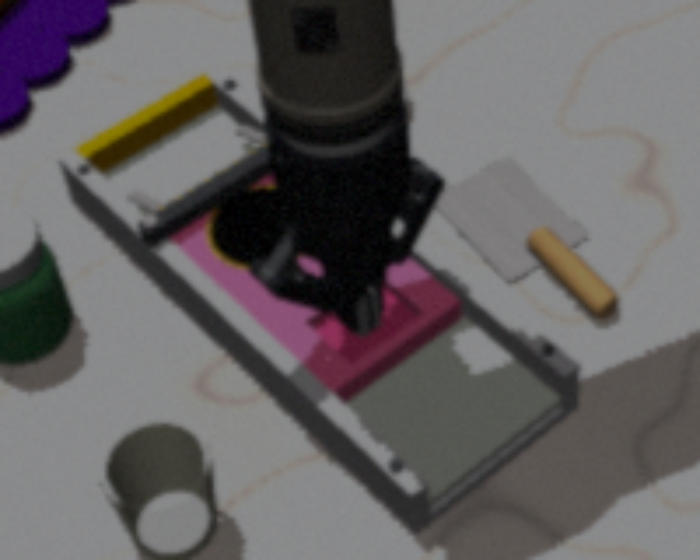

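The scene crop shows the pallet's nose at the bar (about 180,235 in the crop), the tips in the well and the pallet level. Sliding on.

```bash
python3 -m handwheel '[{"xyz":[-1.5,-4.8,-0.3],"angular":[0,0,0],"claw":1},{"xyz":[-1.5,-4.8,0],"angular":[0,0,0],"claw":1},{"xyz":[-1.5,-4.8,0],"angular":[0,0,0],"claw":1}]';python3 -m handwheel '[{"xyz":[-1.5,-4.8,0],"angular":[0,0,0],"claw":1},{"xyz":[-1.5,-4.8,0],"angular":[0,0,0],"claw":1},{"xyz":[-1.5,-4.8,0],"angular":[0,0,0],"claw":1},{"xyz":[-1.5,-4.8,0],"angular":[0,0,0],"claw":1}]'; python3 -m handwheel '[{"xyz":[-1.5,-4.8,0],"angular":[0,0,0],"claw":1},{"xyz":[-1.5,-4.8,0],"angular":[0,0,0],"claw":1}]'; python3 - <<'E'
from h import *
c=get_image('scene'); cv2.imwrite('pics/s2.png',cv2.resize(c['img'][170:330,180:380,::-1],None,fx=3.5,fy=3.5))
E
```

```text
clock: 5.7
ee_pos: [0.6051, -0.0746, 0.0282]
orientation: [3.134, -0.007, 1.276]
force: [-1.3, 4.4, 11.2]
finger_gap: 0.0001
clock: 6.2
ee_pos: [0.6001, -0.0939, 0.0282]
orientation: [3.132, -0.007, 1.276]
force: [1.6, 5.7, 8.4]
finger_gap: 0.0003
clock: 6.45
ee_pos: [0.5974, -0.1025, 0.0279]
orientation: [3.132, -0.008, 1.277]
force: [1.3, 5.9, 7.7]
finger_gap: 0.0004
```

View pics/s2.png

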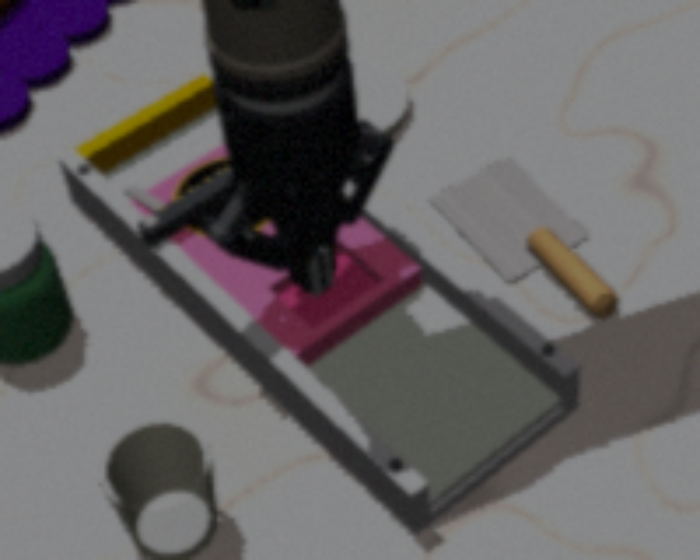

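The nose is through and the drag springs are riding on the pallet. About 40–45 mm is left to the stop.

```bash
python3 -m handwheel '[{"xyz":[-1.5,-4.8,0],"angular":[0,0,0],"claw":1},{"xyz":[-1.5,-4.8,0],"angular":[0,0,0],"claw":1},{"xyz":[-1.5,-4.8,0],"angular":[0,0,0],"claw":1},{"xyz":[-1.5,-4.8,0],"angular":[0,0,0],"claw":1},{"xyz":[-1.5,-4.8,0],"angular":[0,0,0],"claw":1},{"xyz":[-1.5,-4.8,0],"angular":[0,0,0],"claw":1}]';python3 -m handwheel '[{"xyz":[-0.9,-2.9,0],"angular":[0,0,0],"claw":1},{"xyz":[-0.9,-2.9,0],"angular":[0,0,0],"claw":1}]'; python3 - <<'E'
from h import *
c=get_image('scene'); cv2.imwrite('pics/s3.png',cv2.resize(c['img'][170:330,180:380,::-1],None,fx=3.5,fy=3.5))
E
```

```text
clock: 7.25
ee_pos: [0.588, -0.1326, 0.0277]
orientation: [3.133, -0.006, 1.276]
force: [1.9, 4.8, 7.7]
finger_gap: -0.0001
clock: 7.5
ee_pos: [0.5862, -0.1384, 0.0277]
orientation: [3.133, -0.006, 1.276]
force: [2.0, 4.0, 7.3]
finger_gap: -0.0001
```

View pics/s3.png

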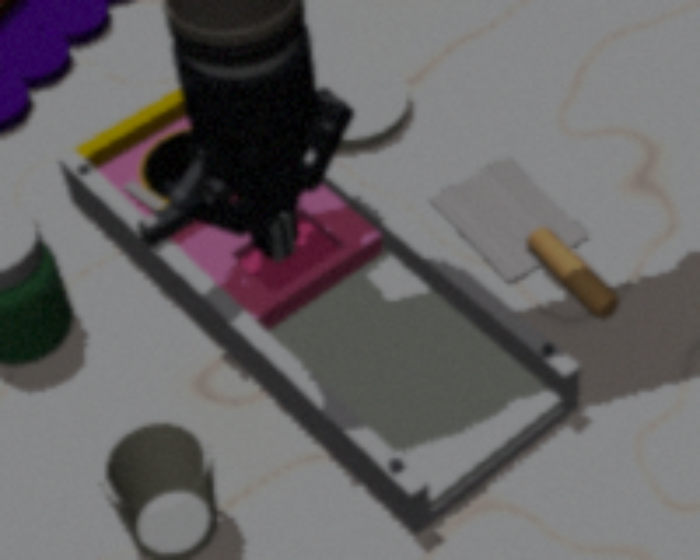

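The nose is close to the stop. Creeping on in small steps and watching the force.

```bash
for i in 1 2; do :; done; python3 -m handwheel '[{"xyz":[-0.6,-1.9,0],"angular":[0,0,0],"claw":1},{"xyz":[-0.6,-1.9,0],"angular":[0,0,0],"claw":1}]';python3 -m handwheel '[{"xyz":[-0.6,-1.9,0],"angular":[0,0,0],"claw":1},{"xyz":[0,0,0],"angular":[0,0,0],"claw":1}]';python3 -m handwheel '[{"xyz":[-0.6,-1.9,0],"angular":[0,0,0],"claw":1},{"xyz":[0,0,0],"angular":[0,0,0],"claw":1}]'
```

```text
clock: 7.8
ee_pos: [0.585, -0.1421, 0.0276]
orientation: [3.133, -0.006, 1.276]
force: [1.2, 5.5, 8.0]
finger_gap: 0.0001
clock: 8.05
ee_pos: [0.5843, -0.1445, 0.0277]
orientation: [3.133, -0.006, 1.276]
force: [2.0, 4.5, 7.9]
finger_gap: -0.0
clock: 8.3
ee_pos: [0.5837, -0.1464, 0.0277]
orientation: [3.133, -0.006, 1.276]
force: [0.8, 4.2, 7.3]
finger_gap: 0.0001
```

```bash
python3 -m handwheel '[{"xyz":[-0.6,-1.9,0],"angular":[0,0,0],"claw":1},{"xyz":[0,0,0],"angular":[0,0,0],"claw":1}]';python3 -m handwheel '[{"xyz":[-0.6,-1.9,0],"angular":[0,0,0],"claw":1},{"xyz":[0,0,0],"angular":[0,0,0],"claw":1}]'; python3 - <<'E'
from h import *
d=np.array([np.cos(np.radians(-107.1)),np.sin(np.radians(-107.1))]); l=np.array([-d[1],d[0]])
for n in('top','wrist'):
    c=get_image(n); np.save(n+'4.npy',c,allow_pickle=True)
    cv2.imwrite(f'pics/{n}4.png',c['img'][...,::-1])
c=np.load('wrist4.npy',allow_pickle=True).item(); hsv=cv2.cvtColor(c['img'],cv2.COLOR_RGB2HSV)
col=hsv[:,250:390:70].astype(int)
e=sense(); print((e['ee_pos'][:2]*1000)@d,e['force'])
E
```

```text
clock: 8.55
ee_pos: [0.5831, -0.1481, 0.0276]
orientation: [3.133, -0.006, 1.276]
force: [1.0, 4.6, 8.2]
finger_gap: -0.0001
clock: 8.8
ee_pos: [0.5831, -0.1481, 0.0276]
orientation: [3.133, -0.008, 1.277]
force: [2.2, 6.9, 8.2]
finger_gap: 0.0001
-29.89395973796527 [2.61922419 6.77343145 8.6160064 ]
```

View pics/wrist4.png

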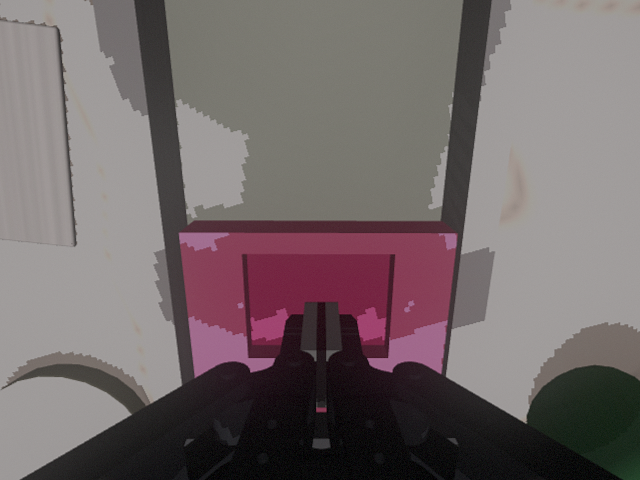

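The TCP has stopped advancing and the force has risen, so the pallet looks home. Checking from the pallet's rear edge (wrist row ≈233) before release.

```bash
python3 - <<'E'
from h import *
d=np.array([np.cos(np.radians(-107.1)),np.sin(np.radians(-107.1))])
c=np.load('wrist4.npy',allow_pickle=True).item()
for u,v in((180,233),(457,233)):
    p=plane(c,u,v,.0385)[:2]*1000; print('rear s',p@d,'expected home -75 +jig origin(0.5..1)')
for u in(248,388):
    p=plane(c,u,357,.0385)[:2]*1000; print('well front s',p@d,'exp -23')
c=np.load('top4.npy',allow_pickle=True).item(); cv2.imwrite('pics/t4.png',cv2.resize(c['img'][170:310,250:470,::-1],None,fx=3.5,fy=3.5,interpolation=2))
E
```

```text
rear s -72.71964179282517 expected home -75 +jig origin(0.5..1)
rear s -72.84574974826589 expected home -75 +jig origin(0.5..1)
well front s -21.67067204581814 exp -23
well front s -21.5569529259002 exp -23
```

```bash
python3 -m handwheel '[{"xyz":[-0.6,-1.9,0],"angular":[0,0,0],"claw":1},{"xyz":[-0.3,-1,0],"angular":[0,0,0],"claw":1},{"xyz":[0,0,0],"angular":[0,0,0],"claw":1}]'
```

```text
clock: 9.28
ee_pos: [0.5831, -0.1482, 0.0276]
orientation: [3.133, -0.012, 1.279]
force: [3.0, 9.8, 8.4]
finger_gap: 0.0004
```

Firmly against the stop. I'll take off the push and then lift straight out.

```bash
python3 -m handwheel '[{"xyz":[1.3,4.1,0],"angular":[0,0,0],"claw":1},{"xyz":[0,0,0],"angular":[0,0,0],"claw":1},{"xyz":[0,0,2],"angular":[0,0,0],"claw":1},{"xyz":[0,0,3],"angular":[0,0,0],"claw":1},{"xyz":[0,0,5],"angular":[0,0,0],"claw":1},{"xyz":[0.5,1.5,10],"angular":[0,0,0],"claw":1},{"xyz":[0,0,30],"angular":[0,0,0],"claw":1},{"xyz":[0,0,50],"angular":[0,0,0],"claw":1},{"xyz":[0,0,50],"angular":[0,0,0],"claw":1},{"xyz":[-50,0,20],"angular":[0,0,0],"claw":1},{"xyz":[-60,0,0],"angular":[0,0,0],"claw":1},{"xyz":[-60,0,0],"angular":[0,0,0],"claw":1}]'; python3 -m handwheel '[{"xyz":[0,0,0],"angular":[0,0,0],"claw":1},{"xyz":[0,0,0],"angular":[0,0,0],"claw":1},{"xyz":[0,0,0],"angular":[0,0,0],"claw":1},{"xyz":[0,0,0],"angular":[0,0,0],"claw":1}]'; python3 - <<'E'
from h import *
d=np.array([np.cos(np.radians(-107.1)),np.sin(np.radians(-107.1))]); l=np.array([-d[1],d[0]])
c=get_image('top'); np.save('top5.npy',c,allow_pickle=True); hsv=cv2.cvtColor(c['img'],cv2.COLOR_RGB2HSV)
cv2.imwrite('pics/t5.png',cv2.resize(c['img'][100:360,250:480,::-1],None,fx=2.3,fy=2.3,interpolation=2))
H,S,V=[hsv[...,i].astype(int) for i in range(3)]; m=(H>135)&(H<178)&(S>60); roi=np.zeros(m.shape,bool); roi[175:305,250:465]=1
v,u=np.nonzero(m&roi); p=np.array([plane(c,a,b,.041)[:2] for a,b in zip(u,v)])*1000
print('pallet s',(p@d).min(),(p@d).max(),cv2.minAreaRect(p.astype(np.float32)))
P=cloud(c)[m&roi]; print('z med',np.median(P[:,2]))
E
```

```text
clock: 10.78
ee_pos: [0.4069, -0.152, 0.1949]
orientation: [3.138, 0.001, 1.271]
force: [-0.1, 0.2, 1.3]
finger_gap: -0.0001
clock: 11.28
ee_pos: [0.4094, -0.1505, 0.1938]
orientation: [3.141, 0.001, 1.273]
force: [0.4, 0.3, -0.2]
finger_gap: 0.0
pallet s -73.15823578347725 96.11200435580547 ((569.7698364257812, -187.2997589111328), (169.27154541015625, 100.9308853149414), 72.8853530883789)
z med 0.03999498235696286
```

View pics/t5.png

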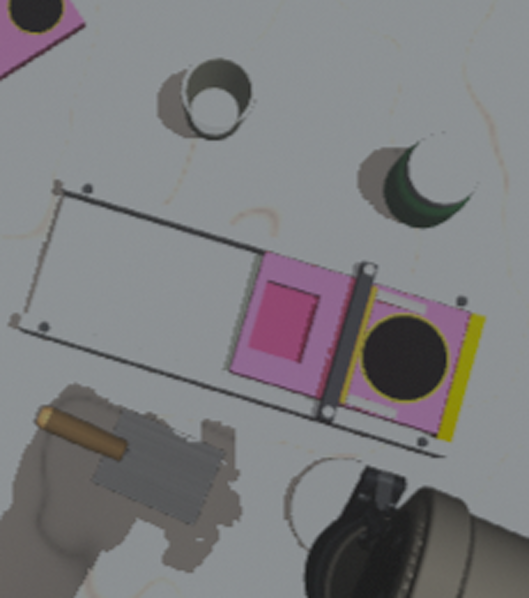

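The pallet is flush against the yellow stop, straight, and clamped under the bar (top about 40–41 mm up) with the tongues riding on it. The bystanders look undisturbed and the arm is clear.

```bash
python3 -c "
from cell import *
print(finish_job())"
```

```text
the job is handed in; nothing more can be done
None
```

I pressed the pallet down about 9.5 mm with shut fingertips in its well and slid it under the bar and drag spring. I pushed until it stopped against the yellow end stop, then eased off, lifted straight out and moved the arm clear. The job was handed in at about 11.3 s on the robot's clock; it reports no verdict.

**Home:** in the last top image the pallet spans -73 to +96 mm along the jig. The stop face measured about +96 mm in the same axes, so the front is flush. The rear edge measured about 1.5–2 mm ahead of where it should be when home, which is within the calibration error.

**Clamped and straight:**
- The pallet's top is at about 40 mm, matching being clamped under the bar (41 mm).
- Its angle matches the stop's to within 0.1°.
- The drag-spring tongues lie on it in the image.

**Robot and bystanders:** the tool reads no meaningful force. The jar, cup, spatula and disc appear where they were, judged by eye only, not measured. The gripper partly hid the disc in that view.

No check failed.

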